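# Put the spanner and scraper back in the sloped shadow tray

### The arm

A 6-joint arm with a two-finger parallel gripper is mounted at the origin on the work surface. World frame = base frame: x ahead of the robot, y to its left, z up, the work surface at z = 0. Lengths are in m, angles in rad, forces in N, time in s.
With the tool pointing down it reaches from about 0.35 to 0.975 m from the base axis. Payload 4.9 kg.
Tool frame: the origin (TCP) lies at the very end of the fingers, on their centre line; the grasp point (between the pads) lies 19 mm behind it (pinch_z is the distance from the TCP to the grasp point, in m); z points along the fingers, y is the line along which they close (so a half turn about z gives the same grasp; the last joint's range is limited). The gripper opens to 85 mm and grips with 20 to 120 N. Pads are 22 mm wide; open, the fingers measure 114 mm over their backs; the gripper's body (76 mm by 85 mm) begins 54 mm behind the grasp point. The pads swing forward as they close: fully open they stand 13 mm farther back than shut.
Start: joints at [1.184, 0.053, 1.613, -0, 1.476, -0.119], TCP at [0.165, 0.603, 0.231] pointing down, gripper open.
Joint ranges: [-3.01, 3.01], [-1.01, 2.22], [0.06, 2.58], [-1.02, 4.17], [0.09, 2.62], [-3.14, 3.14]. Speed limits (rad/s): [2.57, 2.57, 3.14, 3.14, 3.14, 3.14].

### API

Orientations are given as a unit quaternion [w, x, y, z].
In Python, from plant import * gives the robot as it stands. The module is installed in compiled form; this text tells all that it offers.
- The arm moves only by the tool play_rows, never from a script. Its arguments are lists of equal length, an entry for each row: "linear": the shift along the world's x, y, z in m, a list of three; "turn": the turn about the world's z in degrees. A call has 1 to 8 rows; each row shifts and turns the commanded pose from where the row before left it; what a row does not reach is not made up. A row lasts 1/8 s, in which the tool goes at most 62.5 mm and 10.7 degrees, less where a joint would pass 70% of its speed; a pose out of reach is approached as far as the arm can. A call is refused whole if a number of a shift passes 0.0625 or a number of a turn 10.7, either way. A call with a gripper value outside its range is refused whole. "hand" is the finger opening in m, from 0 to 0.0854, set as the call begins (left out, the last holds). The fingers move at their own pace and stop on an object; the grip force is fixed at half the most. Time passes only in rows, so rows that do not move let the fingers close. It gives the time, the measured TCP pose, the force, the opening and the grip force at its end, in the units of the state.
- state(): the state, without advancing time (a new reading comes with each control period).
- grab_frame(name): name is "side" or "top"; returns the picture (480x640x3 uint8, red, green, blue); there is no depth.
- camera_info(name): a dict with "camera_matrix" (3x3 intrinsics, pixels), "origin" and "attitude" of the camera in the world. Camera axes: x right, y down, z forward; pixel columns grow to the right and rows downward; lengths in m; the calibration is good to about 2 mm. A picture is of the moment at which its call begins. camera_info takes no time and is no camera call.
- job_done(): hands the job in; it is judged then, once.
Trained networks look in the newest picture that a camera, given by its name, has taken for a name from the list of things; names that differ only in an ending like _2 or _b are one class to them, and where a whole thing is asked for, a point or a joint stands for the part that bears it (a point fixed in the world has none). Each returns a list of dicts, best first, with "p" (0 to 1); they miss things now and then, are a little off and sometimes report something else, mostly with a low value. They report only what shows in the picture. A call takes as long as a camera call. They do not tell look-alikes from the thing itself.
- trace(camera, thing): "region" (480x640 bool, what is visible of it) and "location" ([column, row] in pixels, amid what is visible of it).
The state is a dict: "time": time; "joint_pos": joint angles; "joint_vel": joint speeds; "joint_efforts": joint torques, N m; "tool_pos": TCP position; "tool_rot": TCP orientation; "contact_force": force on the tool from outside, world axes, zero at the start; "ft_torque": the same for the moment, N m; "gripper_width": opening from 0.0 (shut) to 1.0 (fully open); "grasp_force": force on a finger pad.
Only numpy, scipy, OpenCV 4.12 (cv2) and the standard library are available. Lean on these libraries where they do the work, as an engineer would, in place of code of your own. Each camera call takes 0.05 s, during which the arm holds its last target. There are 200 camera calls.

### The job

Put the spanner and the scraper away in the sloped shadow tray, each in its own pocket: tuck the jaw or blade end under the lip, push it back against the spring, and lay the other end down in front of the tail wall so that the tool lies flat on the pocket floor, held by its spring. Let go of both tools and leave everything else on the bench where it is.

Things in the scene. Friction and masses are not known exactly. Their poses are not given: they have to be found in the camera images.
- spanner_mid (a point): steel open-jaw spanner lying flat, 170 mm long, 10 mm thick. This point: middle of its length, half-way up, on the 14 mm wide shank (a good grasp, near its balance point). x: from jaw to ring; z: up. Nose = jaw end, 40 mm wide, x = -85 to -50 mm; tail = ring end 30 mm in diameter, ending at x = +85 mm.
- spanner_jaw (a point): end of the spanner's jaw (nose), on its centre line, 85 mm from the middle, half-way up; same axes
- scraper_mid (a point): scraper lying flat, 170 mm over all. This point: centre of the wooden handle's section (24 mm wide, 16 mm thick), 15 mm tailward of the middle of the whole length; a good grasp, near its balance point. x: from blade to handle end; z: up. Here blade edge (nose) is at x = -100, handle from -30 to +70 mm (tail), underside at z = -8 mm.
- scraper_edge (a point): middle of the edge of the scraper's steel blade (nose), 2 mm above the underside; same axes. The blade is 50 mm wide, 47 mm long, 4 mm thick, its underside level with the handle's
- spanner_pocket: pocket for the spanner, on a board sloping up away from the robot at 21 deg. Origin: on the pocket floor, where the middle of the tool's 170 mm length (underside) lies when home. x: uphill, from lip (nose) end to tail end; y: across, level; z: square to the floor, outwards (this frame is tilted). From x = -50 to 50 mm is an open finger channel over the whole 104 mm width, its bottom 5 mm below the floor.
- spanner_lip (a point): free edge of the lip over the nose end of the spanner pocket: middle of the edge's underside, 18 mm above the pocket floor, at x = -71 mm in the pocket's frame (same axes). The lip is 4 mm thick and roofs x = -112 to -71 mm. Nose compartment below it: x = -107 to -50 mm, 45 mm wide between walls 18 mm high. The plunger's face stands at x = -81 mm under the lip.
- spanner_tail (a point): foot of the tail wall of the spanner pocket, at x = 85 mm on its floor (same axes). This wall is 9 mm high, 12 mm thick; tail compartment x = 50 to 85 mm, 35 mm wide, walls 9 mm high. Plunger out, only 166 mm are left to the tail wall for the 170 mm tool, and it cannot slide in flat: nose first, tail raised about 8 deg, plunger pushed in 6 mm or more, then tail lowered.
- spanner_plunger (a joint): brass spring plunger under the lip of the spanner pocket, m: 0 = fully out, grows to 0.012 as it is pushed towards the pocket's -x; about 2 N to start it, rising 0.7 N per mm; about 0.004 when the spanner is home, the spring then holding it against the tail wall
- scraper_pocket: pocket for the scraper, on a board sloping up away from the robot at 21 deg. Origin: on the pocket floor, where the middle of the tool's 170 mm length (underside) lies when home. x: uphill, from lip (nose) end to tail end; y: across, level; z: square to the floor, outwards (this frame is tilted). From x = -50 to 50 mm is an open finger channel over the whole 104 mm width, its bottom 5 mm below the floor.
- scraper_lip (a point): free edge of the lip over the nose end of the scraper pocket: middle of the edge's underside, 11 mm above the pocket floor, at x = -71 mm in the pocket's frame (same axes). The lip is 4 mm thick and roofs x = -112 to -71 mm. Nose compartment below it: x = -107 to -50 mm, 55 mm wide between walls 11 mm high. The plunger's face stands at x = -81 mm under the lip.
- scraper_tail (a point): foot of the tail wall of the scraper pocket, at x = 85 mm on its floor (same axes). This wall is 9 mm high, 12 mm thick; tail compartment x = 50 to 85 mm, 29 mm wide, walls 9 mm high. Plunger out, only 166 mm are left to the tail wall for the 170 mm tool, and it cannot slide in flat: nose first, tail raised about 8 deg, plunger pushed in 6 mm or more, then tail lowered.
- scraper_plunger (a joint): brass spring plunger under the lip of the scraper pocket, m: 0 = fully out, grows to 0.012 as it is pushed towards the pocket's -x; about 2 N to start it, rising 0.7 N per mm; about 0.004 when the scraper is home, the spring then holding it against the tail wall
- stand: wooden base board, 240 x 224 x 6 mm, fixed to the bench; the two pocket boards stand on it side by side, 106 mm apart, in either order; origin under its centre, x uphill
- tape: roll of masking tape lying flat, 90 mm outside diameter, 25 mm high; leave alone; origin under its centre
- glue: glue bottle, 48 mm diameter, 120 mm tall; leave alone; origin under its centre
- spray: aluminium spray can, 60 mm diameter, 190 mm tall; leave alone; origin under its centre
- paint: small paint jar, 56 mm diameter, 60 mm tall; leave alone; origin under its centre
- knife: metal craft knife lying flat, 145 x 18 x 15 mm; leave alone; origin on its underside near the middle
- balsa: balsa block 100 x 55 x 30 mm; leave alone; origin under its centre
- foam_rib: white foam slab 120 x 50 x 18 mm; leave alone; origin under its centre
Mind the look-alikes: they are no part of the job. What is shaped like the part that bears scraper_mid but blue or yellow is not meant.

How it is judged:
By the outcome, as a careful person would: the job done as asked, in the order asked, and still so for the second after the job is handed in, with the robot touching nothing.
It also fails if it takes over 72 s, if anything falls off the work surface, if the arm or the gripper's body presses on something with over 40 N, if the wrist force passes 120 N, or if a joint passes its speed limit or range.

## Working session

There is one attempt and no reset: what is moved stays moved. The work goes in short steps, Python scripts to look and compute and a tool call to move; the robot and the scene stay as the last step left them, time stands still between calls to the robot, and variables do not carry over. Pictures are saved under pics/ and viewed, at most 10 in all, crops included, and the job is handed in when it is done.

Besides the shell and the picture viewer there is one more tool, called after ">>>" as name(argument=value, ...), one argument or row to a line, values as JSON. play_rows: Moves the arm, as the interface text tells. Its arguments: {"type":"object","properties":{"linear":{"type":"array","items":{"type":"array","items":{"type":"number"}}},"turn":{"type":"array","items":{"type":"number"}},"hand":{"type":"number"}},"required":["linear","turn"]}

```bash
mkdir -p pics
cat > h.py <<'E'
from plant import *
import numpy as np, cv2
from scipy.spatial.transform import Rotation as R
def cam(n):
    c=camera_info(n); K=np.array(c["camera_matrix"]); a=np.array(c["attitude"],float)
    Rm=a if a.shape==(3,3) else R.from_quat(a[[1,2,3,0]]).as_matrix()
    return K,np.array(c["origin"]),Rm
def ray(n,px):
    K,o,Rm=cam(n); d=Rm@np.linalg.inv(K)@np.array([px[0],px[1],1.]); return o,d/np.linalg.norm(d)
def onz(n,px,z):
    o,d=ray(n,px); return o+d*(z-o[2])/d[2]
def proj(n,P):
    K,o,Rm=cam(n); p=K@(Rm.T@(np.asarray(P)-o)); return p[:2]/p[2]
E
python3 - <<'E'
from h import *
for n in("top","side"):
    im=grab_frame(n); cv2.imwrite(f"pics/{n}0.png",im[...,::-1]); print(n,camera_info(n))
    for t in("spanner_mid","scraper_mid","stand","spanner_pocket","scraper_pocket","spanner_jaw","scraper_edge","spanner_lip","scraper_lip","spanner_tail","scraper_tail"):
        for r in trace(n,t)[:4]: print(n,t,round(r["p"],2),np.round(r["location"],1),r["region"].sum())
print(state())
E
```

```text
top {'camera_matrix': array([[503.75014501,   0.        , 309.79792134],
       [  0.        , 503.75014501, 234.76559006],
       [  0.        ,   0.        ,   1.        ]]), 'origin': array([ 0.2362065 , -0.02338203,  1.39154392]), 'attitude': array([ 0.07042269, -0.69884007,  0.7080791 , -0.07271314])}
top spanner_mid 0.61 [430.5 264.9] 463
top spanner_mid 0.6 [197.3 193.5] 362
top scraper_mid 0.85 [357.4 306.6] 654
top scraper_mid 0.77 [181.1 338.7] 769
top scraper_mid 0.64 [170.5 269.8] 830
top scraper_mid 0.43 [289.7 244.9] 766
top stand 0.75 [290.7 247.5] 751
top stand 0.53 [480.7 208.1] 836
top spanner_pocket 0.9 [307.2 203.5] 2968
top spanner_pocket 0.36 [272.4 197.8] 3097
top scraper_pocket 0.64 [271.6 197.9] 2972
top spanner_jaw 0.94 [430.9 265.1] 422
top scraper_edge 0.86 [182.9 339.3] 775
top scraper_edge 0.81 [357.3 303.6] 774
top scraper_edge 0.63 [172.2 270. ] 734
top spanner_lip 0.85 [309.5 204.5] 3018
top scraper_lip 0.87 [269.5 197.8] 2901
top scraper_lip 0.4 [198.7 192.7] 329
top spanner_tail 0.6 [307.1 205.6] 2981
top scraper_tail 0.91 [274.5 195.7] 2969
side {'
[... 1123 characters left out ...]
 1.2, 'joint_pos': array([ 1.18402798e+00,  5.26904688e-02,  1.61288796e+00, -4.29709491e-06,
        1.47598498e+00, -1.18986401e-01]), 'joint_vel': array([ 0.00024735,  0.00084529, -0.0013292 , -0.00071223, -0.00196843,
       -0.00219344]), 'joint_efforts': array([ 5.14908862e-06, -3.93665206e+01, -3.70469856e+01, -9.89244108e-05,
        4.88708174e-04, -1.32498002e-05]), 'tool_pos': array([0.16535962, 0.60271825, 0.23131669]), 'tool_rot': array([5.72854586e-06, 1.33491088e-01, 9.91050013e-01, 1.36194326e-05]), 'contact_force': array([ 0.29137992, -0.17021021, -0.00303628]), 'ft_torque': array([0.00959684, 0.05955892, 0.01407338]), 'grasp_force': 0.0, 'gripper_width': 1.0005519022281557}
```

View pics/top0.png

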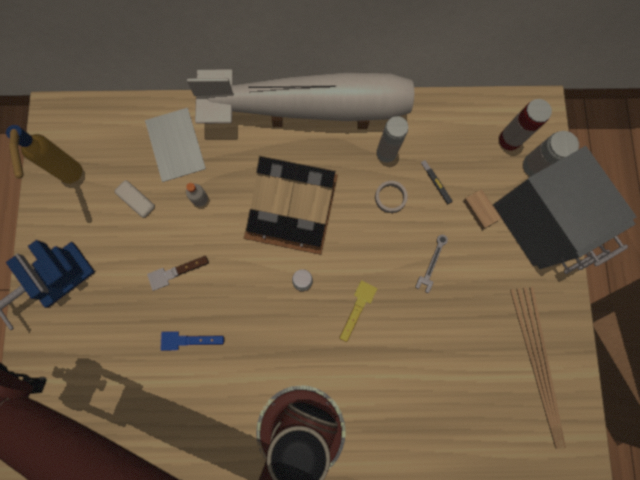

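View pics/side0.png

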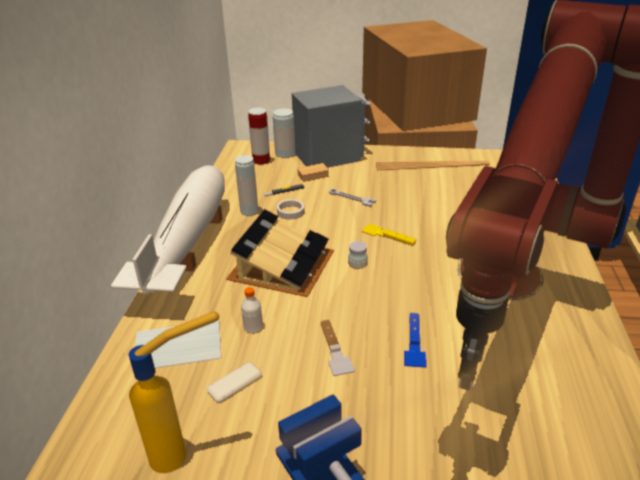

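The top view shows the brown-handled scraper at (180,270) and look-alikes in blue at (192,340) and yellow at (357,310). There is one spanner at (431,264). The stand is at (290,203), with its low (lip) end toward the robot. Next I'll check close crops.

Run:
```python
from h import *
A={n:np.mean([grab_frame(n).astype(float) for _ in range(4)],0) for n in("top","side")}
np.savez("avg.npz",**A)
def crop(n,c,w,h,s): 
    x,y=c; im=A[n][y:y+h,x:x+w]; im=np.clip(im*1.5,0,255).astype(np.uint8)
    return cv2.resize(im,None,fx=s,fy=s,interpolation=cv2.INTER_CUBIC)
a=crop("top",(240,150),100,105,4); b=crop("side",(225,205),115,90,3.4783)
b=cv2.resize(b,(400,313)); 
c=np.hstack([crop("top",(145,250),70,45,2.857),crop("top",(405,230),50,45,2.857)])
c=cv2.resize(c,(400,150))
r=np.vstack([b,c]); H=max(a.shape[0],r.shape[0]); p=lambda i:np.pad(i,((0,H-i.shape[0]),(0,0),(0,0)))
cv2.imwrite("pics/comp.png",np.hstack([p(a),p(r)])[...,::-1]); print(np.hstack([p(a),p(r)]).shape)
for px in [(180,270),(192,340),(357,310),(431,264),(290,203)]: print(px,onz("top",px,.005).round(3))
```

```text
(463, 800, 3)
(180, 270) [0.426 0.331 0.005]
(192, 340) [0.236 0.291 0.005]
(357, 310) [ 0.31  -0.156  0.005]
(431, 264) [ 0.434 -0.365  0.005]
(290, 203) [0.614 0.025 0.005]
```

View pics/comp.png

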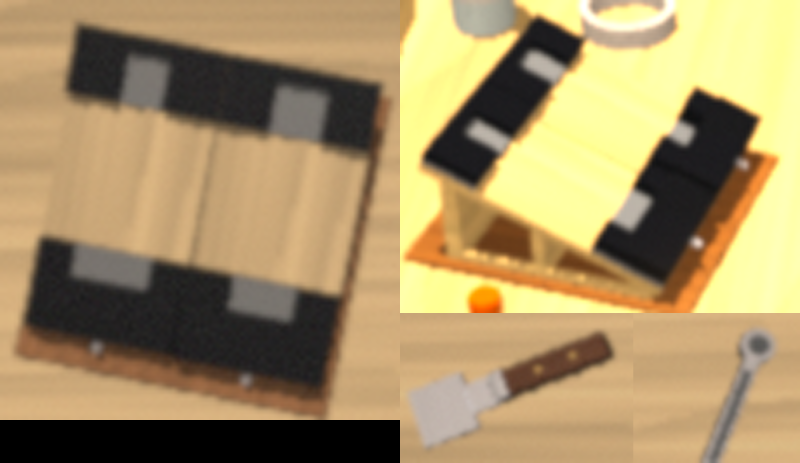

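The crop confirms the brown scraper, with its blade at lower left. The left (+y) pocket has the wide nose and narrow tail, so it is the scraper's; the right pocket is the spanner's. Next step: fit poses by model rendering.

```bash
cat > fit.py <<'E'
from h import *
from scipy.optimize import minimize
CAM={n:cam(n) for n in("top","side")}
def pr(n,P):
    K,o,Rm=CAM[n]; p=(np.asarray(P)-o)@Rm@K.T; return p[:,:2]/p[:,2:]
S=6
def hull(m,n,P,off,val):
    q=cv2.convexHull(((pr(n,P)-off+.5)*S*16).astype(np.int32)); cv2.fillConvexPoly(m,q,val,shift=4)
def box(x0,x1,y0,y1,z0,z1): return np.array([[x,y,z] for x in(x0,x1) for y in(y0,y1) for z in(z0,z1)])/1000
def down(m,k): return cv2.resize((m==k).astype(np.float32),None,fx=1/S,fy=1/S,interpolation=cv2.INTER_AREA)
def cost(img,m,K):
    A=np.stack([down(m,k).ravel() for k in range(K)],1); I=img.reshape(-1,3)
    c,*_=np.linalg.lstsq(A,I,rcond=None); return ((I-A@c)**2).mean()
def stand_parts():
    L=[]
    for s,hn,wn,wt in((1,11,55,29),(-1,18,45,35)):
        y=53*s
        L+=[(box(-50,50,y-52,y+52,-5,-5),0),(box(-112,-50,y-52,y+52,-8,0),1),(box(50,97,y-52,y+52,-8,0),1),
            (box(-107,-50,y-wn/2,y+wn/2,0,0),2),(box(50,85,y-wt/2,y+wt/2,0,0),2)]
        for a in(-1,1):
            L+=[(box(-112,-50,*sorted((y+a*wn/2,y+a*52)),0,hn),1),(box(50,97,*sorted((y+a*wt/2,y+a*52)),0,9),1)]
        L+=[(box(-112,-71,y-52,y+52,hn,hn+4),1),(box(85,97,y-52,y+52,0,9),1)]
    return L
def pose_stand(p):
    return R.from_euler("z",p[3]).as_matrix()@R.from_euler("y",-21,degrees=True).as_matrix()
E
python3 - <<'E'
from fit import *
A=np.load("avg.npz"); L=stand_parts()
W={"top":(236,146,108,112),"side":(222,202,120,96)}
def f(p,cams):
    Rm=pose_stand(p); t=0
    for n in cams:
        x,y,w,h=W[n]; m=np.zeros((h*S,w*S),np.uint8)
        for P,v in L: hull(m,n,P@Rm.T+p[:3],np.array([x,y]),v)
        t+=cost(A[n][y:y+h,x:x+w],m,3)
    return t
def nm(f,p,a,d):
    for dd in d:
        sim=np.array([p]+[p+np.eye(len(p))[i]*dd[i] for i in range(len(p))])
        p=minimize(f,p,a,"Nelder-Mead",options=dict(initial_simplex=sim,xatol=1e-5,fatol=1e-3,maxiter=300)).x
    return p
d=[[.03,.03,.02,.15],[.006,.006,.006,.03]]
p0=np.array([.625,.025,.06,-.2])
best=min((nm(f,np.array([.625,.025,.06,y]),(("top","side"),),d) for y in(-.2,.2)),key=lambda p:f(p,("top","side")))
print("both",best.round(4),f(best,("top","side")))
for c in(("top",),("side",)): q=nm(f,best,(c,),d[1:]); print(c,q.round(4),f(q,c),f(best,c))
np.save("stand.npy",best)
# tools
def tool(name,guess,z):
    if name=="spanner":
        th=np.linspace(0,2*np.pi,24); ring=np.c_[70+15*np.cos(th),15*np.sin(th),0*th]/1000
        parts=[box(-85,-50,-20,20,0,10),box(-50,60,-7,7,0,10),ring,ring+[0,0,.01]]; 
        parts=[(parts[0],1),(parts[1],1),(np.vstack(parts[2:]),1)]
    else: parts=[(box(-100,-53,-25,25,-8,-4),1),(box(-53,-30,-9,9,-8,-2),1),(box(-30,70,-12,12,-8,8),2)]
    def g(p,cams):
        Rm=R.from_euler("z",p[2]).as_matrix(); t=0
        for n in cams:
            c=pr(n,[[guess[0],guess[1],0]])[0].astype(int); h=45; x,y=c-h
            m=np.zeros((2*h*S,2*h*S),np.uint8)
            for P,v in parts: hull(m,n,P@Rm.T+[p[0],p[1],z],np.array([x,y]),v)
            t+=cost(A[n][y:y+2*h,x:x+2*h],m,3 if name!="spanner" else 2)
        return t
    dd=[[.02,.02,.2],[.006,.006,.05]]
    b=nm(g,np.array(guess),(("top",),),dd); print(name,"top",b.round(4),np.degrees(b[2]),g(b,("top",)))
    for c in(("side",),("top","side")): q=nm(g,b,(c,),dd[1:]); print(c,q.round(4),np.degrees(q[2]))
    np.save(name+".npy",q)
a=onz("top",(430,284),.005);b=onz("top",(443,239),.005); print(a,b)
mid=(a+b)/2;tool("spanner",[mid[0],mid[1],np.arctan2(*(b-a)[[1,0]])],0)
a=onz("top",(152,279),.005);b=onz("top",(207,260),.005); u=(b-a)/np.linalg.norm(b-a); mid=(a+b)/2+.015*u
tool("scraper",[mid[0],mid[1],np.arctan2(u[1],u[0])],.008)
E
```

```text
both [ 0.6113  0.0217  0.0644 -0.2149] 1579.2275770122726
('top',) [ 0.6075  0.0205  0.0703 -0.2163] 150.6057962471337 174.77335871506776
('side',) [ 0.6117  0.0237  0.0655 -0.2155] 1397.3429198929757 1404.4542182972048
[ 0.37844367 -0.3592101   0.005     ] [ 0.50427343 -0.40347078  0.005     ]
spanner top [ 0.4383 -0.3689 -0.435 ] -24.922615578976856 61.21283439076868
('side',) [ 0.4404 -0.3688 -0.4418] -25.310559687995436
('top', 'side') [ 0.4392 -0.3688 -0.4347] -24.906218906664915
scraper top [ 0.4315  0.319  -1.203 ] -68.92909298168175 39.63916795533009
('side',) [ 0.4333  0.3204 -1.1967] -68.56805280626557
('top', 'side') [ 0.4325  0.3195 -1.2047] -69.02537382603059
```

```bash
cat > fs.py <<'E'
from fit import *
A=np.load("avg.npz"); L=stand_parts(); best=np.load("stand.npy")
W={"top":(236,146,108,112),"side":(222,202,120,96)}
def draw(p,n):
    Rm=pose_stand(p); x,y,w,h=W[n]; m=np.full((h*S,w*S),3,np.uint8)
    for P,v in L: hull(m,n,P@Rm.T+p[:3],np.array([x,y]),v)
    return m
M={n:cv2.dilate((down(draw(best,n),3)<.5).astype(np.uint8),np.ones((9,9)))>0 for n in W}
def f(p,cams):
    t=0
    for n in cams:
        x,y,w,h=W[n]; m=draw(p,n); I=A[n][y:y+h,x:x+w]
        D=np.stack([down(m,k)[M[n]] for k in range(4)],1); I=I[M[n]]
        c,*_=np.linalg.lstsq(D,I,rcond=None); t+=np.minimum(np.abs(I-D@c),40).mean()/np.std(I)
    return t
def nm(p,a):
    for s in(1,.4):
        sim=np.array([p]+[p+np.eye(4)[i]*s*[.006,.006,.006,.03][i] for i in range(4)])
        p=minimize(f,p,(a,),"Nelder-Mead",options=dict(initial_simplex=sim,xatol=1e-5,fatol=1e-5,maxiter=300)).x
    return p
for c in(("top",),("side",),("top","side")): q=nm(best,c); print(c,q.round(4),f(q,c))
np.save("stand.npy",q)
o=[]
for n in W:
    x,y,w,h=W[n]; I=cv2.resize(np.clip(A[n][y:y+h,x:x+w]*1.3,0,255).astype(np.uint8),None,fx=S,fy=S,interpolation=cv2.INTER_CUBIC)
    m=draw(q,n); e=cv2.morphologyEx(m,cv2.MORPH_GRADIENT,np.ones((2,2)))>0; I[e]=[255,0,0]; o.append(cv2.resize(I,None,fx=.6,fy=.6,interpolation=cv2.INTER_AREA))
H=max(i.shape[0] for i in o); I=np.hstack([np.pad(i,((0,H-i.shape[0]),(0,0),(0,0))) for i in o])
I=I[:,:]; I=cv2.resize(I,(800,int(I.shape[0]*800/I.shape[1]))); cv2.imwrite("pics/ov.png",I[...,::-1])
E
python3 fs.py
```

```text
('top',) [ 0.6098  0.0212  0.0647 -0.216 ] 0.18931582398390004
('side',) [ 0.6112  0.021   0.0654 -0.2133] 0.21143903334541417
('top', 'side') [ 0.6103  0.0217  0.0655 -0.2157] 0.40687610623896076
```

View pics/ov.png

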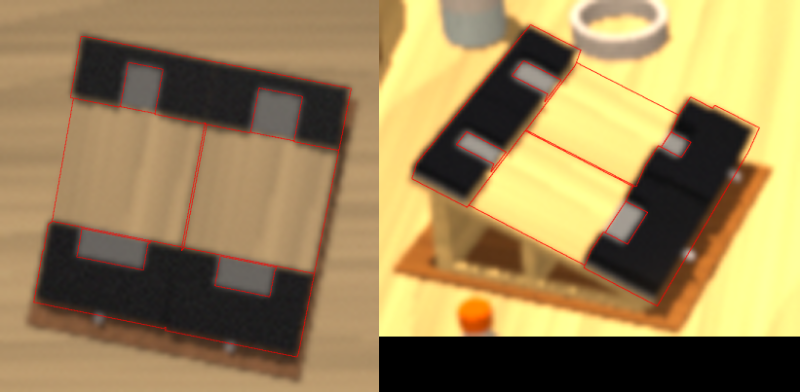

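>>> play_rows(
  linear=[
    [0.03, -0.05, 0],
    [0.03, -0.05, 0],
    [0.03, -0.05, 0],
    [0.03, -0.05, 0],
    [0.03, -0.05, 0],
    [0.03, -0.05, 0],
    [0.03, -0.05, 0],
    [0.03, -0.05, 0],
  ],
  turn=[-1.2, -1.2, -1.2, -1.2, -1.2, -1.2, -1.2, -1.2],
  hand=0.05,
)

```text
time: 2.6
tool_pos: [0.4061, 0.201, 0.2317]
tool_rot: [0.001, 0.216, 0.976, 0.0]
contact_force: [0.8, 1.0, 0.7]
gripper_width: 0.588
grasp_force: 0.0
```

>>> play_rows(
  linear=[
    [0.004, -0.0612, 0],
    [0.004, -0.0612, 0],
    [0.004, -0.0612, 0],
    [0.004, -0.0612, 0],
    [0.004, -0.0612, 0],
    [0.004, -0.0612, 0],
    [0.004, -0.0612, 0],
    [0.004, -0.0612, 0],
  ],
  turn=[0, 0, 0, 0, 0, 0, 0, 0],
)

```text
time: 3.6
tool_pos: [0.4372, -0.2891, 0.2316]
tool_rot: [0.001, 0.216, 0.976, -0.0]
contact_force: [0.7, 0.7, -0.2]
gripper_width: 0.586
grasp_force: 0.0
```

>>> play_rows(
  linear=[
    [0.001, -0.04, -0.03],
    [0.001, -0.04, -0.05],
    [0, 0, -0.05],
    [0, 0, -0.05],
    [0, 0, -0.03],
    [0, 0, -0.01],
    [0, 0, -0.007],
    [0, 0, 0],
  ],
  turn=[0, 0, 0, 0, 0, 0, 0, 0],
)

```text
time: 4.6
tool_pos: [0.44, -0.3665, 0.0065]
tool_rot: [0.001, 0.216, 0.976, -0.0]
contact_force: [0.7, 0.3, -0.0]
gripper_width: 0.584
grasp_force: 0.0
```

>>> play_rows(
  linear=[
    [-0.001, -0.002, -0.003],
    [0, 0, 0],
  ],
  turn=[0, 0],
)

```text
time: 4.85
tool_pos: [0.4387, -0.3685, 0.0033]
tool_rot: [0.001, 0.216, 0.976, -0.0]
contact_force: [-0.8, -0.2, 0.1]
gripper_width: 0.583
grasp_force: 0.0
```

>>> play_rows(
  linear=[
    [0, 0, -0.002],
    [0, 0, 0],
    [0, 0, 0],
    [0, 0, 0],
    [0, 0, 0],
    [0, 0, 0],
  ],
  turn=[0, 0, 0, 0, 0, 0],
  hand=0.0,
)

```text
time: 5.6
tool_pos: [0.4385, -0.3681, 0.0008]
tool_rot: [0.0, 0.216, 0.976, -0.0]
contact_force: [-1.2, -0.5, 3.7]
gripper_width: 0.136
grasp_force: 60.9
```

>>> play_rows(
  linear=[
    [0, 0, 0.03],
    [0, 0, 0.05],
    [0, 0.02, 0.05],
    [0.01, 0.05, 0.04],
    [0.03, 0.055, 0],
    [0.035, 0.055, 0],
    [0.035, 0.055, 0],
    [0.04, 0.05, 0],
  ],
  turn=[0, 0, 0, 2.6, 2.5, 2.5, 2.5, 2.5],
)

```text
time: 6.6
tool_pos: [0.5842, -0.0884, 0.1681]
tool_rot: [-0.001, 0.107, 0.994, 0.0]
contact_force: [0.2, -0.5, -1.2]
gripper_width: 0.138
grasp_force: 60.5
```

>>> play_rows(
  linear=[
    [0.042, 0.046, -0.01],
    [0, 0, -0.02],
    [0, 0, 0],
  ],
  turn=[0, 0, 0],
)

```text
time: 6.98
tool_pos: [0.6233, -0.0444, 0.1353]
tool_rot: [-0.004, 0.107, 0.994, 0.0]
contact_force: [0.4, -0.1, -1.4]
gripper_width: 0.141
grasp_force: 60.4
```

```bash
cat > look.py <<'E'
import sys
from h import *
def look(name,tc=(225,140,130,125),sc=(200,160,150,145)):
    o=[]
    for n,c in(("side",sc),("top",tc)):
        if c is None: continue
        x,y,w,h=c; im=grab_frame(n)[y:y+h,x:x+w]; im=np.clip(im*1.5,0,255).astype(np.uint8)
        o.append(cv2.resize(im,(400,int(400*h/w)),interpolation=cv2.INTER_CUBIC))
    H=max(i.shape[0] for i in o); I=np.hstack([np.pad(i,((0,H-i.shape[0]),(0,0),(0,0))) for i in o])
    cv2.imwrite(f"pics/{name}.png",I[...,::-1])
look(sys.argv[1]); s=state(); print(s["tool_pos"],s["tool_rot"])
E
python3 look.py g1
```

```text
[ 0.62461431 -0.0457448   0.13829137] [-9.96939683e-04  1.08087067e-01  9.94140932e-01 -4.98812699e-06]
```

View pics/g1.png

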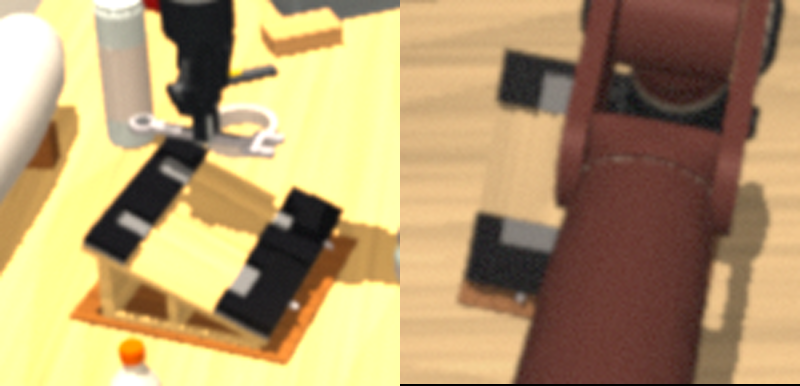

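The side crop shows the spanner gripped at its middle, level, with the jaw toward the robot and still above the right pocket. Next I lower it so the tail wall tilts it.

>>> play_rows(
  linear=[
    [0.006, 0.0084, -0.015],
    [0, 0, -0.01],
    [0, 0, -0.005],
    [0, 0, 0],
  ],
  turn=[0, 0, 0, 0],
)

```text
time: 7.58
tool_pos: [0.6317, -0.0368, 0.1094]
tool_rot: [-0.0, 0.108, 0.994, -0.0]
contact_force: [-1.7, 1.0, 0.3]
gripper_width: 0.14
grasp_force: 60.7
```

>>> play_rows(
  linear=[
    [-0.001, 0, -0.006],
    [0, 0, -0.006],
    [0, 0, -0.005],
    [0, 0, 0],
  ],
  turn=[0, 0, 0, 0],
)

```text
time: 8.07
tool_pos: [0.6322, -0.0369, 0.0944]
tool_rot: [0.002, 0.108, 0.994, -0.0]
contact_force: [-2.4, 0.8, 5.8]
gripper_width: 0.139
grasp_force: 62.3
```

>>> play_rows(
  linear=[
    [-0.001, 0, -0.005],
    [0, 0, -0.004],
    [0, 0, 0],
  ],
  turn=[0, 0, 0],
)

```text
time: 8.45
tool_pos: [0.6319, -0.0368, 0.0861]
tool_rot: [0.003, 0.107, 0.994, 0.0]
contact_force: [-0.3, 1.2, 7.0]
gripper_width: 0.14
grasp_force: 62.3
```

>>> play_rows(
  linear=[
    [-0.001, 0, -0.003],
    [0, 0, -0.002],
    [0, 0, -0.001],
    [0, 0, 0],
  ],
  turn=[0, 0, 0, 0],
)

```text
time: 8.95
tool_pos: [0.6317, -0.0369, 0.083]
tool_rot: [0.003, 0.107, 0.994, -0.0]
contact_force: [-7.6, 1.4, 18.3]
gripper_width: 0.142
grasp_force: 63.5
```

>>> play_rows(
  linear=[
    [-0.0015, 0, 0.004],
    [-0.0015, 0, 0.004],
    [-0.006, 0.0013, -0.0023],
    [-0.006, 0.0013, -0.0023],
    [-0.005, 0.0011, -0.002],
    [0, 0, 0],
  ],
  turn=[0, 0, 0, 0, 0, 0],
)

```text
time: 9.7
tool_pos: [0.6078, -0.0327, 0.0778]
tool_rot: [-0.001, 0.107, 0.994, 0.0]
contact_force: [-0.1, 0.1, -2.2]
gripper_width: 0.142
grasp_force: 60.8
```

```bash
cat > bf.py <<'E'
from h import *
import sys
def bf(which,off):
    p=np.load("stand.npy"); p[:3]=[.6105,.0213,.065]
    Rm=R.from_euler("z",p[3]).as_matrix()@R.from_euler("y",-21,degrees=True).as_matrix()
    c=p[:3]+Rm@[0,-.053 if which=="spanner" else .053,0]
    s=state(); t=np.array(s["tool_pos"])+[0,0,off]
    q=np.array(s["tool_rot"]); 
    print("board mm",((t-c)@Rm*1000).round(1),"tcp",np.round(s["tool_pos"],4),"F board",(np.array(s["contact_force"])@Rm).round(1),"t",round(s["time"],2),"yaw err",round(np.degrees(2*np.arctan2(q[2],q[1]))-180-np.degrees(p[3]),1))
if __name__=="__main__": bf(sys.argv[1],float(sys.argv[2]))
E
python3 bf.py spanner .004; python3 look.py g2
```

```text
board mm [14.3 -0.3 12.5] tcp [ 0.6078 -0.0327  0.0778] F board [-0.9  0.1 -2. ] t 9.7 yaw err 0.0
[ 0.60863263 -0.03291956  0.07848831] [-2.08528714e-06  1.07528985e-01  9.94201950e-01 -1.35901613e-05]
```

View pics/g2.png

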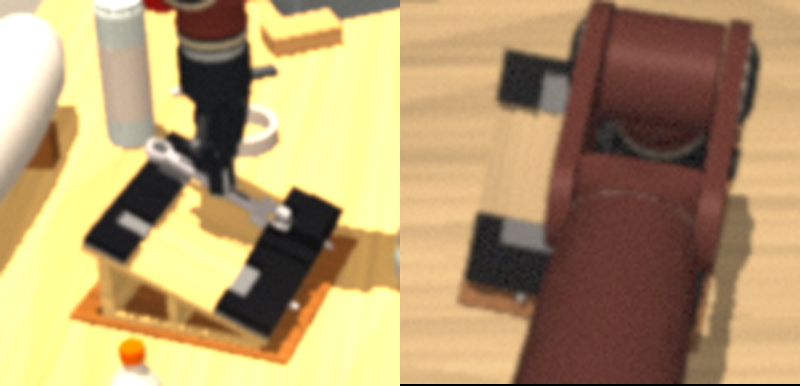

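The crop shows the spanner tilted along the board, with the jaw at the lip entrance and the ring above the tail wall. Next: slide under the lip.

>>> play_rows(
  linear=[
    [-0.001, 0.0002, 0.002],
    [-0.004, 0.0009, -0.0016],
    [-0.004, 0.0009, -0.0016],
    [-0.003, 0.0006, -0.0012],
    [0, 0, 0],
  ],
  turn=[0, 0, 0, 0, 0],
)

```text
time: 10.42
tool_pos: [0.5962, -0.0302, 0.0759]
tool_rot: [-0.0, 0.107, 0.994, 0.0]
contact_force: [-0.3, -0.8, -1.2]
gripper_width: 0.143
grasp_force: 60.9
```

```bash
python3 bf.py spanner .004
```

```text
board mm [ 2.6 -0.4 14.9] tcp [ 0.5962 -0.0302  0.0759] F board [-0.5 -0.8 -1.1] t 10.43 yaw err 0.0
```

>>> play_rows(
  linear=[
    [-0.003, 0.0006, -0.0012],
    [-0.003, 0.0006, -0.0012],
    [0, 0, 0],
  ],
  turn=[0, 0, 0],
)

```text
time: 10.8
tool_pos: [0.5912, -0.0292, 0.0742]
tool_rot: [0.001, 0.107, 0.994, -0.0]
contact_force: [0.5, -0.4, -1.6]
gripper_width: 0.138
grasp_force: 60.9
```

```bash
python3 bf.py spanner .004
```

```text
board mm [-2.8 -0.5 15.2] tcp [ 0.5912 -0.0292  0.0742] F board [-0.  -0.3 -1.7] t 10.8 yaw err 0.0
```

>>> play_rows(
  linear=[
    [-0.0025, 0.0005, -0.001],
    [-0.002, 0.0005, -0.0008],
    [0, 0, 0],
  ],
  turn=[0, 0, 0],
)

```text
time: 11.18
tool_pos: [0.5871, -0.0283, 0.0727]
tool_rot: [0.001, 0.108, 0.994, -0.0]
contact_force: [5.2, -1.2, 0.7]
gripper_width: 0.139
grasp_force: 61.0
```

```bash
python3 bf.py spanner .004
```

```text
board mm [-7.2 -0.5 15.3] tcp [ 0.5871 -0.0283  0.0727] F board [ 5.3 -0.1 -1.2] t 11.18 yaw err 0.0
```

>>> play_rows(
  linear=[
    [-0.002, 0.0004, -0.0008],
    [-0.0016, 0.0004, -0.0007],
    [0, 0, 0],
  ],
  turn=[0, 0, 0],
)

```text
time: 11.55
tool_pos: [0.5844, -0.0277, 0.0718]
tool_rot: [0.002, 0.108, 0.994, -0.0]
contact_force: [6.6, -1.3, 1.0]
gripper_width: 0.143
grasp_force: 61.1
```

```bash
python3 bf.py spanner .004
```

```text
board mm [-10.1  -0.5  15.5] tcp [ 0.5844 -0.0277  0.0718] F board [ 6.6  0.2 -1.5] t 11.55 yaw err 0.0
```

>>> play_rows(
  linear=[
    [0.0007, -0.0002, -0.0019],
    [0.0007, -0.0001, -0.0019],
    [0.0007, -0.0002, -0.0019],
    [0, 0, 0],
  ],
  turn=[0, 0, 0, 0],
)

```text
time: 12.05
tool_pos: [0.5863, -0.0282, 0.0664]
tool_rot: [0.002, 0.108, 0.994, -0.0]
contact_force: [4.8, -1.1, 4.2]
gripper_width: 0.137
grasp_force: 61.5
```

```bash
python3 bf.py spanner .004
```

```text
board mm [-10.2  -0.5   9.7] tcp [ 0.5863 -0.0282  0.0664] F board [6.1 0.  2.2] t 12.05 yaw err 0.0
```

Rotating as planned; keep lowering.

>>> play_rows(
  linear=[
    [0.0007, -0.0002, -0.0019],
    [0.0004, -0.0001, -0.001],
    [0.0003, 0, -0.0009],
    [0, 0, 0],
  ],
  turn=[0, 0, 0, 0],
)

```text
time: 12.55
tool_pos: [0.5882, -0.0285, 0.0633]
tool_rot: [0.002, 0.108, 0.994, -0.0]
contact_force: [5.0, -0.8, 6.8]
gripper_width: 0.139
grasp_force: 62.1
```

```bash
python3 bf.py spanner .004
```

```text
board mm [-9.5 -0.4  6.1] tcp [ 0.5882 -0.0285  0.0633] F board [7.1 0.3 4.5] t 12.55 yaw err 0.0
```

>>> play_rows(
  linear=[
    [0.0004, -0.0001, -0.0012],
    [0.0004, -0.0001, -0.0012],
    [0, 0, 0],
  ],
  turn=[0, 0, 0],
)

```text
time: 12.92
tool_pos: [0.5889, -0.0286, 0.0624]
tool_rot: [0.002, 0.107, 0.994, -0.0]
contact_force: [0.3, -0.6, 14.3]
gripper_width: 0.138
grasp_force: 63.3
```

```bash
python3 bf.py spanner .004; python3 look.py g3
```

```text
board mm [-9.2 -0.4  5. ] tcp [ 0.5889 -0.0286  0.0624] F board [ 5.5 -0.6 13.2] t 12.93 yaw err 0.0
[ 0.58889982 -0.02865177  0.06236803] [ 1.79542646e-03  1.07416380e-01  9.94212488e-01 -1.61289542e-04]
```

View pics/g3.png

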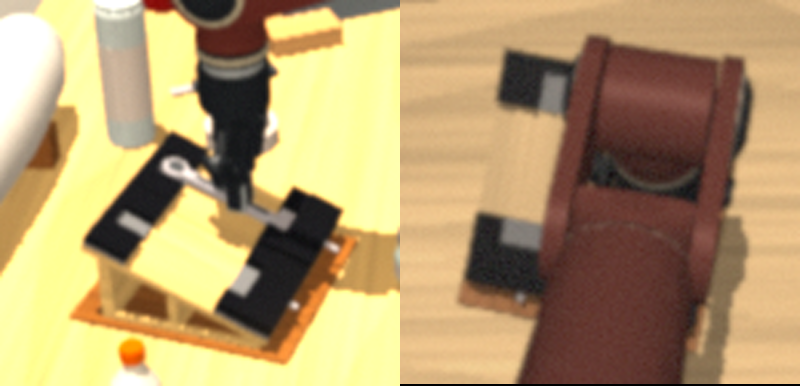

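The ring sits in the tail pocket and the height matches flat. Release and lift.

>>> play_rows(
  linear=[
    [0, 0, 0],
    [0, 0, 0],
    [0, 0, 0],
    [0, 0, 0.02],
    [0, 0, 0.05],
    [0, 0, 0.05],
    [0, 0, 0.03],
  ],
  turn=[0, 0, 0, 0, 0, 0, 0],
  hand=0.05,
)

```text
time: 13.9
tool_pos: [0.5881, -0.0285, 0.2137]
tool_rot: [0.003, 0.108, 0.994, -0.0]
contact_force: [-0.1, 0.5, -0.2]
gripper_width: 0.588
grasp_force: 0.0
```

>>> play_rows(
  linear=[
    [-0.015, 0.045, 0],
    [-0.018, 0.045, 0],
    [-0.02, 0.045, 0],
    [-0.02, 0.045, 0],
    [-0.02, 0.045, 0],
    [-0.02, 0.045, 0],
    [-0.02, 0.045, 0],
    [-0.02, 0.032, 0],
  ],
  turn=[-7.1, -7.1, -7.1, -7.1, -7.1, -7.1, -7.1, -6.9],
)

```text
time: 14.9
tool_pos: [0.4331, 0.3204, 0.2102]
tool_rot: [0.0, 0.567, 0.824, 0.001]
contact_force: [0.4, -0.5, 0.5]
gripper_width: 0.589
grasp_force: 0.0
```

```bash
cat scr.py 2>/dev/null
python3 - <<'E'
from look import look
E
python3 look.py g4; python3 -c "
from h import *
s=state();q=s['tool_rot'];print(np.degrees(2*np.arctan2(q[2],q[1]))-180)"
```

```text
[0.43220071 0.32121969 0.21001315] [-1.79723190e-04  5.64544761e-01  8.25402116e-01  7.26202913e-04]
-68.74139131207568Traceback (most recent call last):
  File "<stdin>", line 1, in <module>
  File "look.py", line 11, in <module>
    look(sys.argv[1]); s=state(); print(s["tool_pos"],s["tool_rot"])
         ~~~~~~~~^^^
IndexError: list index out of range
```

View pics/g4.png

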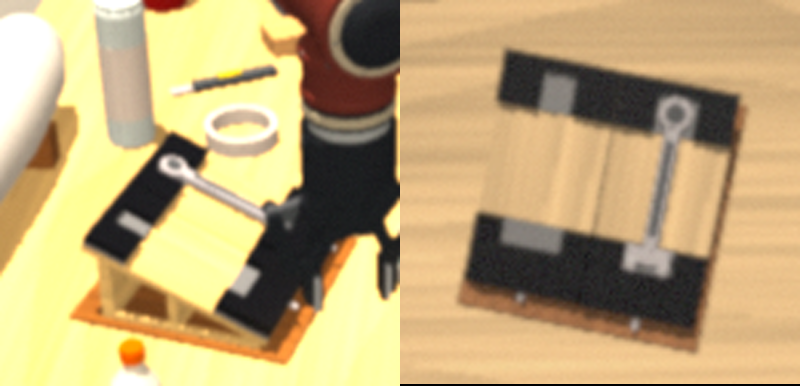

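>>> play_rows(
  linear=[
    [-0.005, 0.0123, -0.03],
    [0, 0, -0.05],
    [0, 0, -0.05],
    [0, 0, -0.045],
    [0, 0, -0.02],
    [0, 0, -0.006],
    [0, 0, -0.003],
    [0, 0, 0],
  ],
  turn=[-0.3, 0, 0, 0, 0, 0, 0, 0],
)

```text
time: 16.0
tool_pos: [0.4299, 0.3314, 0.0059]
tool_rot: [0.001, 0.568, 0.823, 0.001]
contact_force: [-0.4, 0.1, 0.3]
gripper_width: 0.587
grasp_force: 0.0
```

Run:
```python
from h import *
p=np.load("stand.npy"); p[:3]=[.6105,.0213,.065]
Rm=R.from_euler("z",p[3]).as_matrix()@R.from_euler("y",-21,degrees=True).as_matrix(); c=p[:3]+Rm@[0,-.053,0]
for nm,P in (("home ring",[.07,0,.01]),("on wall",[.07,0,.019]),("on wall forward",[.078,0,.019])): print(nm,[proj(n,c+Rm@P).round(1) for n in("side","top")])
print("obs side 264.9 222.2 top 314.4 176.4")
s=state();q=s['tool_rot'];print(s["tool_pos"],np.degrees(2*np.arctan2(q[2],q[1]))-180)
```

```text
home ring [array([265.6, 221.6]), array([314.4, 177.1])]
on wall [array([266.4, 219.3]), array([314.1, 177.3])]
on wall forward [array([263.9, 218. ]), array([314.7, 174.3])]
obs side 264.9 222.2 top 314.4 176.4
[0.42989953 0.33137816 0.00594039] -69.24180512413325
```

The ring matches the home position (side 265,222), so the spanner is in. Now the scraper grasp.

>>> play_rows(
  linear=[
    [-0.0025, 0.0018, -0.003],
    [0, 0, 0],
  ],
  turn=[0.2, 0],
)

```text
time: 16.25
tool_pos: [0.4263, 0.333, 0.0019]
tool_rot: [0.0, 0.567, 0.824, 0.0]
contact_force: [0.2, 0.5, 0.2]
gripper_width: 0.586
grasp_force: 0.0
```

>>> play_rows(
  linear=[
    [0, 0, -0.001],
    [0, 0, 0],
    [0, 0, 0],
    [0, 0, 0],
    [0, 0, 0],
    [0, 0, 0],
  ],
  turn=[0, 0, 0, 0, 0, 0],
  hand=0.0,
)

```text
time: 17.0
tool_pos: [0.4266, 0.333, 0.0009]
tool_rot: [0.0, 0.567, 0.824, 0.0]
contact_force: [0.0, 0.3, 2.9]
gripper_width: 0.263
grasp_force: 61.5
```

>>> play_rows(
  linear=[
    [0, 0, 0.03],
    [0, 0, 0.05],
    [0, 0, 0.05],
    [0.033, -0.038, 0.04],
    [0.033, -0.038, 0],
    [0.033, -0.038, 0],
    [0.033, -0.038, 0],
    [0.033, -0.038, 0],
  ],
  turn=[0, 0, 0, 8.1, 8.1, 8.1, 8.1, 8.1],
)

```text
time: 18.0
tool_pos: [0.5907, 0.1424, 0.1682]
tool_rot: [-0.001, 0.244, 0.97, -0.0]
contact_force: [0.9, 0.4, -1.2]
gripper_width: 0.263
grasp_force: 61.0
```

>>> play_rows(
  linear=[
    [0.033, -0.038, 0],
    [0.02, -0.03, -0.01],
    [0.007, -0.01, -0.02],
    [0, 0, -0.006],
    [0, 0, 0],
    [0, 0, 0],
  ],
  turn=[8.1, 8.1, 0, 0, 0, 0],
)

```text
time: 18.75
tool_pos: [0.6502, 0.067, 0.134]
tool_rot: [0.0, 0.107, 0.994, 0.0]
contact_force: [0.6, -0.6, -0.3]
gripper_width: 0.258
grasp_force: 61.0
```

```bash
python3 bf.py scraper .007; python3 look.py g5
```

```text
board mm [54.3  0.2 60.6] tcp [0.6502 0.067  0.134 ] F board [ 0.6 -0.4 -0.6] t 18.75 yaw err 0.1
[0.65059014 0.06672652 0.13447149] [7.19158801e-04 1.07033339e-01 9.94255168e-01 8.66499465e-05]
```

View pics/g5.png

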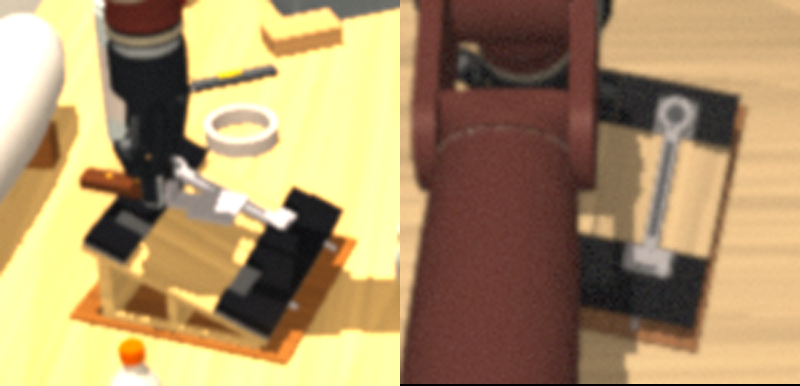

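The side crop shows the scraper level in the grip above the left pocket, blade toward the robot; the spanner is undisturbed. Lower onto the tail wall to tilt.

>>> play_rows(
  linear=[
    [0.0018, -0.0003, -0.015],
    [0, 0, -0.01],
    [0, 0, -0.006],
    [0, 0, -0.006],
    [0, 0, -0.004],
    [0, 0, 0],
  ],
  turn=[0, 0, 0, 0, 0, 0],
)

```text
time: 19.6
tool_pos: [0.6525, 0.066, 0.0937]
tool_rot: [0.0, 0.107, 0.994, 0.0]
contact_force: [-5.1, 1.1, 6.4]
gripper_width: 0.265
grasp_force: 65.4
```

>>> play_rows(
  linear=[
    [0, 0, -0.004],
    [0, 0, -0.003],
    [0, 0, 0],
  ],
  turn=[0, 0, 0],
)

```text
time: 19.98
tool_pos: [0.6527, 0.066, 0.0871]
tool_rot: [0.0, 0.107, 0.994, 0.0]
contact_force: [-4.0, 1.8, 8.3]
gripper_width: 0.262
grasp_force: 67.3
```

```bash
python3 bf.py scraper .007
```

```text
board mm [40.  -0.3 15.8] tcp [0.6527 0.066  0.0871] F board [-1.1  0.9  9.3] t 19.98 yaw err 0.0
```

>>> play_rows(
  linear=[
    [-0.001, 0, -0.002],
    [0, 0, -0.002],
    [0, 0, -0.001],
    [0, 0, 0],
  ],
  turn=[0, 0, 0, 0],
)

```text
time: 20.48
tool_pos: [0.6529, 0.0659, 0.0832]
tool_rot: [0.002, 0.107, 0.994, 0.0]
contact_force: [-3.0, 1.3, 10.7]
gripper_width: 0.263
grasp_force: 66.6
```

```bash
python3 bf.py scraper .007
```

```text
board mm [38.8 -0.4 12.1] tcp [0.6529 0.0659 0.0832] F board [ 0.8  0.7 11.2] t 20.48 yaw err 0.0
```

>>> play_rows(
  linear=[
    [-0.001, 0, -0.0015],
    [0, 0, -0.0015],
    [0, 0, 0],
  ],
  turn=[0, 0, 0],
)

```text
time: 20.85
tool_pos: [0.653, 0.0658, 0.0823]
tool_rot: [0.003, 0.107, 0.994, 0.0]
contact_force: [-5.2, 1.0, 16.2]
gripper_width: 0.264
grasp_force: 67.5
```

```bash
python3 bf.py scraper .007
```

```text
board mm [38.6 -0.4 11.2] tcp [0.653  0.0658 0.0823] F board [ 0.9 -0.2 17. ] t 20.85 yaw err 0.0
```

>>> play_rows(
  linear=[
    [-0.0013, 0.0004, 0.0035],
    [-0.0013, 0.0003, 0.0035],
    [-0.006, 0.0014, -0.0024],
    [-0.006, 0.0014, -0.0024],
    [-0.0065, 0.0014, -0.0025],
    [0, 0, 0],
  ],
  turn=[0, 0, 0, 0, 0, 0],
)

```text
time: 21.6
tool_pos: [0.6281, 0.0706, 0.0763]
tool_rot: [-0.001, 0.107, 0.994, -0.0]
contact_force: [-0.1, 0.8, -1.2]
gripper_width: 0.266
grasp_force: 65.3
```

```bash
python3 bf.py scraper .007; python3 look.py g6
```

```text
board mm [12.7 -1.1 14.7] tcp [0.6281 0.0706 0.0763] F board [-0.7  0.8 -1. ] t 21.6 yaw err 0.0
[0.62908744 0.07046491 0.07709534] [ 2.57162196e-05  1.07485440e-01  9.94206658e-01 -2.05715362e-05]
```

View pics/g6.png

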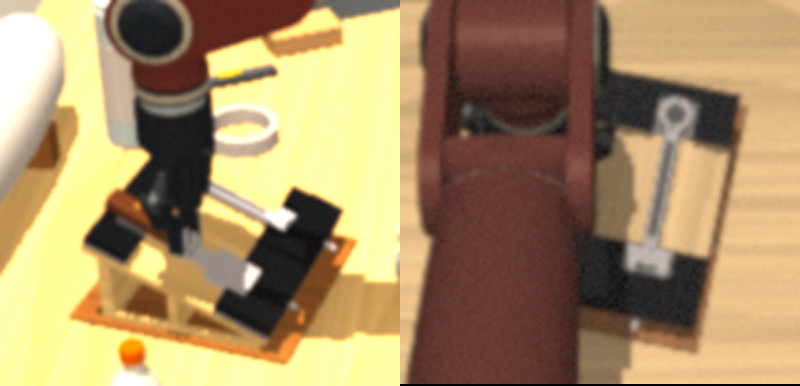

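The crop shows the scraper tilted with its blade at the lip entrance (side crop about (235,290)–(262,268)) and the handle above the tail wall. I'll check the tilt numerically.

```bash
python3 - <<'E'
from h import *
p=np.load("stand.npy"); p[:3]=[.6105,.0213,.065]
Rm=R.from_euler("z",p[3]).as_matrix()@R.from_euler("y",-21,degrees=True).as_matrix(); c=p[:3]+Rm@[0,.053,0]
t=np.array([.6291,.0705,.0841]); b=(t-c)@Rm; print(b*1000)
cr=lambda q:((q-[200,160])*2.667).round(0)
for th in(0,3,6,9):
    T=R.from_euler("y",th,degrees=True).as_matrix()  # check sign below
    if (T@[1,0,0])[2]<0: T=T.T
    P=[[-.085,.025,-.004],[-.085,-.025,-.004],[.085,.012,.008],[.085,-.012,.008],[-.038,.025,-.004]]
    Q=[b+T@np.array(x) for x in P]
    print(th,"nose z",round((b+T@[-.085,0,-.008])[2]*1000,1),"x",round((b+T@[-.085,0,-.008])[0]*1000,1),[cr(proj("side",c+Rm@x)).tolist() for x in Q])
s=state()
print(s["tool_pos"],s["contact_force"])
for y in(0,1): pass
E
python3 - <<'E'
import sys; sys.path.insert(0,'.'); 
import cv2,numpy as np
im=cv2.imread('pics/g6.png')[:385,:400].astype(int)
b,g,r=im[...,0],im[...,1],im[...,2]
m=((abs(r-b)<35)&(g>120)).astype(np.uint8); n,l,st,ce=cv2.connectedComponentsWithStats(m)
for i in np.argsort(-st[1:,4])[:8]+1: 
    ys,xs=np.where(l==i); h=cv2.approxPolyDP(cv2.convexHull(np.c_[xs,ys].astype(np.int32)),4,True)[:,0].tolist(); print(st[i],h)
m=((r-b>50)&(r<170)&(r>50)).astype(np.uint8); n,l,st,ce=cv2.connectedComponentsWithStats(m)
for i in np.argsort(-st[1:,4])[:4]+1: print("brown",st[i],ce[i])
E
```

```text
[13.97743214 -0.95934681 15.09343588]
0 nose z 7.1 x -71.0 [[248.0, 295.0], [265.0, 266.0], [106.0, 201.0], [116.0, 189.0], [206.0, 273.0]]
3 nose z 2.7 x -70.5 [[246.0, 298.0], [264.0, 269.0], [107.0, 199.0], [118.0, 186.0], [205.0, 274.0]]
6 nose z -1.7 x -69.7 [[244.0, 300.0], [262.0, 272.0], [109.0, 196.0], [119.0, 183.0], [204.0, 276.0]]
9 nose z -6.1 x -68.7 [[242.0, 303.0], [260.0, 275.0], [111.0, 193.0], [121.0, 180.0], [203.0, 277.0]]
[0.62908744 0.07046491 0.07709534] [-0.17110101  0.14039249 -1.13791373]
[   0   13   55  132 4572] [[27, 13], [51, 28], [54, 51], [0, 144], [0, 19]]
[ 184  235   78   58 1985] [[259, 276], [246, 291], [223, 288], [184, 256], [185, 235], [196, 235], [258, 267]]
[209 184  88  46 969] [[296, 215], [279, 229], [209, 188], [211, 184]]
[109 117  30  29 611] [[138, 145], [115, 142], [109, 120], [134, 117]]
[  0 119  46  77 599] [[45, 119], [34, 147], [0, 195], [0, 183]]
[217 104  61  38 583] [[277, 121], [268, 134], [253, 140], [217, 136], [217, 110], [233, 104], [264, 107]]
[ 93   0  20  48 411] [[112, 47], [100, 44], [93, 0], [108, 0]]
[112 371  43  14 384] [[154, 384], [112, 383], [122, 371]]
brown [ 117    0  196   90 6941] [216.26970177  35.83086011]
brown [ 214  188  131  164 3143] [304.20458161 294.2173083 ]
brown [  84  147  102  118 1374] [132.18631732 217.25982533]
brown [ 119  283   50   38 1240] [145.93387097 301.76209677]
```

>>> play_rows(
  linear=[
    [-0.003, 0.001, -0.0007],
    [-0.003, 0.001, -0.0009],
    [-0.0025, 0.0006, -0.001],
    [0, 0, 0],
  ],
  turn=[0, 0, 0, 0],
)

```text
time: 22.2
tool_pos: [0.6204, 0.0731, 0.0744]
tool_rot: [-0.0, 0.107, 0.994, -0.0]
contact_force: [-0.0, -0.2, -0.9]
gripper_width: 0.26
grasp_force: 65.3
```

```bash
python3 bf.py scraper .007
```

```text
board mm [ 4.5 -0.3 15.8] tcp [0.6204 0.0731 0.0744] F board [-0.3 -0.2 -0.8] t 22.2 yaw err 0.0
```

>>> play_rows(
  linear=[
    [-0.0007, 0.0002, 0.0019],
    [-0.0007, 0.0001, 0.0019],
    [-0.0007, 0.0002, 0.0019],
    [0, 0, 0],
  ],
  turn=[0, 0, 0, 0],
)

```text
time: 22.7
tool_pos: [0.6188, 0.0734, 0.0799]
tool_rot: [0.001, 0.108, 0.994, -0.0]
contact_force: [2.3, -1.0, -4.5]
gripper_width: 0.263
grasp_force: 64.5
```

```bash
python3 bf.py scraper .007
```

```text
board mm [ 5.  -0.3 21.6] tcp [0.6188 0.0734 0.0799] F board [ 0.7 -0.5 -5.1] t 22.7 yaw err 0.0
```

>>> play_rows(
  linear=[
    [-0.0007, 0.0002, 0.0019],
    [-0.0004, 0.0001, 0.001],
    [0.001, -0.0002, -0.0028],
    [-0.003, 0.0007, -0.0012],
    [-0.003, 0.0007, -0.0012],
    [0, 0, 0],
  ],
  turn=[0, 0, 0, 0, 0, 0],
)

```text
time: 23.45
tool_pos: [0.6134, 0.075, 0.0792]
tool_rot: [0.001, 0.107, 0.994, 0.0]
contact_force: [2.6, -0.7, -0.0]
gripper_width: 0.26
grasp_force: 64.3
```

```bash
python3 bf.py scraper .007
```

```text
board mm [-0.5  0.1 22.9] tcp [0.6134 0.075  0.0792] F board [ 2.5 -0.1 -1. ] t 23.45 yaw err 0.0
```

>>> play_rows(
  linear=[
    [-0.0018, 0.0004, -0.0015],
    [-0.0018, 0.0004, -0.0013],
    [-0.0018, 0.0004, -0.001],
    [-0.0018, 0.0004, -0.001],
    [0, 0, 0],
  ],
  turn=[0, 0, 0, 0, 0],
)

```text
time: 24.08
tool_pos: [0.6071, 0.0765, 0.0749]
tool_rot: [0.002, 0.108, 0.994, 0.0]
contact_force: [5.1, -2.2, 4.7]
gripper_width: 0.265
grasp_force: 65.0
```

```bash
python3 bf.py scraper .007
```

```text
board mm [-8.1  0.1 21.2] tcp [0.6071 0.0765 0.0749] F board [ 6.8 -1.   2.4] t 24.07 yaw err 0.0
```

>>> play_rows(
  linear=[
    [-0.0002, 0, -0.0022],
    [0.0007, -0.0002, -0.0019],
    [0.0007, -0.0001, -0.0019],
    [0.0007, -0.0002, -0.0019],
    [0, 0, 0],
  ],
  turn=[0, 0, 0, 0, 0],
)

```text
time: 24.7
tool_pos: [0.6097, 0.0759, 0.0683]
tool_rot: [0.003, 0.108, 0.994, 0.0]
contact_force: [4.2, -1.6, 10.9]
gripper_width: 0.267
grasp_force: 66.2
```

```bash
python3 bf.py scraper .007
```

```text
board mm [-7.9  0.2 14.1] tcp [0.6097 0.0759 0.0683] F board [ 8.1 -0.6  8.5] t 24.7 yaw err 0.0
```

>>> play_rows(
  linear=[
    [0.0005, -0.0001, -0.0019],
    [0.0005, -0.0001, -0.0019],
    [0.0004, -0.0001, -0.001],
    [0, 0, 0],
  ],
  turn=[0, 0, 0, 0],
)

```text
time: 25.2
tool_pos: [0.6122, 0.0754, 0.0642]
tool_rot: [0.004, 0.108, 0.994, 0.0]
contact_force: [6.9, -2.8, 10.5]
gripper_width: 0.262
grasp_force: 65.4
```

```bash
python3 bf.py scraper .007
```

```text
board mm [-7.   0.2  9.4] tcp [0.6122 0.0754 0.0642] F board [10.7 -1.2  7.2] t 25.2 yaw err 0.0
```

>>> play_rows(
  linear=[
    [0.0003, 0, -0.001],
    [0.0003, -0.0001, -0.001],
    [0, 0, 0],
  ],
  turn=[0, 0, 0],
)

```text
time: 25.58
tool_pos: [0.6131, 0.0752, 0.0625]
tool_rot: [0.005, 0.108, 0.994, 0.0]
contact_force: [7.1, -2.4, 10.5]
gripper_width: 0.259
grasp_force: 65.7
```

```bash
python3 bf.py scraper .007
python3 - <<'E'
import sys; sys.path.insert(0,'.')
from h import *
p=np.load("stand.npy"); p[:3]=[.6105,.0213,.065]
Rm=R.from_euler("z",p[3]).as_matrix()@R.from_euler("y",-21,degrees=True).as_matrix(); c=p[:3]+Rm@[0,.053,0]
im=grab_frame("side").astype(int)
# brown of handle near the tail: location of reddish-dark pixels
x,y=proj("side",c+Rm@[.07,0,.016]).astype(int); sub=im[y-14:y+14,x-16:x+22]
m=(sub[...,0]-sub[...,2]>20)&(sub[...,0]<130); print("\n".join("".join("#" if v else "." for v in r) for r in m),(x,y))
for P in([.085,.012,.016],[.085,-.012,.016],[.085,.012,.025],[.085,-.012,.025]): print(P,(proj("side",c+Rm@P)-[x-16,y-14]).round(1))
E
```

```text
board mm [-6.8  0.2  7.4] tcp [0.6131 0.0752 0.0625] F board [10.7 -0.8  7.1] t 25.57 yaw err 0.0
................#.....................
...............##.....................
..............##......................
..............#.......................
.............#........................
............#.........................
...........#..........................
..........##..........................
.........##...........................
.........#............................
........#.............................
.......#......##......................
......#......#####....................
.....##.....########..................
....##.....###########................
....#.....##############..............
...#......###############.............
..#........##########..###............
.#..........#########..###...........#
##...........##############..........#
#...............###########...........
.................###########..........
...................#########..........
...................##########.........
...................##########.........
..................############........
.................##....##########.....
##..............##.......#########.... (np.int64(250), np.int64(240))
[0.085, 0.012, 0.016] [ 9.5 14. ]
[0.085, -0.012, 0.016] [13.3  9.2]
[0.085, 0.012, 0.025] [10.3 11.6]
[0.085, -0.012, 0.025] [14.1  6.8]
```

>>> play_rows(
  linear=[
    [0.0004, 0, -0.0012],
    [0.0003, -0.0001, -0.0008],
    [0, 0, 0],
  ],
  turn=[0, 0, 0],
)

```text
time: 26.0
tool_pos: [0.6131, 0.0752, 0.0625]
tool_rot: [0.003, 0.107, 0.994, -0.0]
contact_force: [-1.4, -3.1, 22.4]
gripper_width: 0.258
grasp_force: 67.2
```

```bash
python3 bf.py scraper .007
```

```text
board mm [-6.8  0.2  7.4] tcp [0.6131 0.0752 0.0625] F board [ 7.4 -3.3 21.2] t 26.0 yaw err 0.0
```

The scraper is firmly seated. Release, lift and retreat.

>>> play_rows(
  linear=[
    [0, 0, 0],
    [0, 0, 0],
    [0, 0, 0],
    [0, 0, 0.02],
    [0, 0, 0.05],
    [0, 0, 0.05],
    [-0.03, 0, 0.03],
  ],
  turn=[0, 0, 0, 0, 0, 0, 0],
  hand=0.05,
)

```text
time: 26.88
tool_pos: [0.5818, 0.0756, 0.2117]
tool_rot: [0.003, 0.108, 0.994, 0.0]
contact_force: [-0.9, 0.0, 0.3]
gripper_width: 0.583
grasp_force: 0.0
```

>>> play_rows(
  linear=[
    [-0.04, 0.04, 0],
    [-0.04, 0.05, 0],
    [-0.03, 0.05, 0],
    [-0.03, 0.05, 0],
    [0, 0.05, 0],
    [0, 0.05, 0],
    [0, 0, 0],
    [0, 0, 0],
  ],
  turn=[0, 0, 0, 0, 0, 0, 0, 0],
)

```text
time: 27.88
tool_pos: [0.4408, 0.3643, 0.2072]
tool_rot: [0.0, 0.107, 0.994, -0.0]
contact_force: [0.2, -0.2, 0.2]
gripper_width: 0.592
grasp_force: 0.0
```

Run:
```python
from fit import *
from fs import M as _M, draw, W, S, q as p
p=np.array([.6105,.0213,.065,p[3]]); Rm=pose_stand(p)
I={n:np.mean([grab_frame(n).astype(float) for _ in range(3)],0) for n in("top","side")}
def parts(kind):
    if kind=="spanner":
        th=np.linspace(0,2*np.pi,24); r=np.c_[70+15*np.cos(th),15*np.sin(th),0*th]/1000
        return -53,[(box(-71,-50,-20,20,0,10),4),(box(-50,60,-7,7,0,10),4),(np.vstack([r,r+[0,0,.01]]),4)]
    return 53,[(box(-71,-38,-25,25,0,4),4),(box(-38,-15,-9,9,0,6),4),(box(-15,85,-12,12,0,16),5)]
for kind in("spanner","scraper"):
    y,PP=parts(kind)
    def g(dx,dy,th,n):
        m=draw(p,n); T=R.from_euler("y",-th,degrees=True).as_matrix(); piv=np.array([-.085,0,0])
        o=np.array(W[n][:2])
        for P,v in PP:
            Q=(P-piv)@T.T+piv+np.array([dx,y+dy,0])/1000
            hull(m,n,Q@Rm.T+p[:3],o,v)
        x,yy,w,h=W[n]; s=_M[n].copy(); 
        # only this pocket's half
        k=np.zeros((h*S,w*S),np.uint8); hull(k,n,box(-112,100,y-52,y+52,0,20)@Rm.T+p[:3],o,1); s&=down(k,1)>.5
        D=np.stack([down(m,j)[s] for j in range(6)],1); J=I[n][yy:yy+h,x:x+w][s]
        c,*_=np.linalg.lstsq(D,J,rcond=None); return np.minimum(np.abs(J-D@c),60).mean()
    for n in("top","side"):
        print(kind,n,[(th,min((round(g(dx,dy,th,n),2),dx,dy) for dx in(-6,-4,-2,0,2,4,6) for dy in(-2,0,2))) for th in(0,1.5,3,5)])
s=state(); print(s["time"],s["tool_pos"])
```

```text
('top',) [ 0.6095  0.0211  0.0658 -0.2165] 0.19023626137274854
('side',) [ 0.6115  0.0207  0.0649 -0.2119] 0.2109599635153512
('top', 'side') [ 0.6103  0.0217  0.0655 -0.2157] 0.40808993445932684
spanner top [(0, (np.float64(6.85), 2, 0)), (1.5, (np.float64(6.84), 2, 0)), (3, (np.float64(6.85), 2, 0)), (5, (np.float64(6.83), 4, 0))]
spanner side [(0, (np.float64(17.27), 6, 2)), (1.5, (np.float64(17.65), 6, 2)), (3, (np.float64(18.92), 6, 2)), (5, (np.float64(20.8), 6, 2))]
scraper top [(0, (np.float64(6.89), 6, 2)), (1.5, (np.float64(6.94), 6, 0)), (3, (np.float64(6.94), 6, 0)), (5, (np.float64(7.02), 2, 0))]
scraper side [(0, (np.float64(13.62), 6, 2)), (1.5, (np.float64(14.61), 6, 2)), (3, (np.float64(15.72), 6, 2)), (5, (np.float64(17.56), 6, 2))]
28.175 [0.44108001 0.3636291  0.20664537]
```

>>> play_rows(
  linear=[
    [-0.03, 0.04, 0],
    [-0.03, 0.04, 0],
    [-0.03, 0.04, 0],
    [-0.03, 0.04, 0],
    [-0.04, 0.03, 0],
    [-0.04, 0.03, 0],
    [-0.04, 0.02, 0],
    [0, 0, 0],
  ],
  turn=[0, 0, 0, 0, 0, 0, 0, 0],
)

```text
time: 29.18
tool_pos: [0.1986, 0.6052, 0.2064]
tool_rot: [-0.0, 0.106, 0.994, -0.0]
contact_force: [0.7, 0.6, -0.1]
gripper_width: 0.585
grasp_force: 0.0
```

```bash
cat > chk.py <<'E'
from fit import *
p=np.array([.6105,.0213,.065,-.2157]); Rm=pose_stand(p)
I={n:np.mean([grab_frame(n).astype(float) for _ in range(3)],0) for n in("top","side")}
def show(n,y,xs,half):
    # rectify pocket strip at board height z: 2 mm per char along x
    z=xs
def strip(n,y0,z,yy):
    xs=np.arange(30,112,3)/1000.; q=pr(n,[(Rm@[x,(y0+yy)/1000,z/1000]+p[:3]) for x in xs]).astype(np.float32)
    v=cv2.remap(I[n].astype(np.float32),q[:,0].reshape(1,-1),q[:,1].reshape(1,-1),cv2.INTER_LINEAR)[0]
    return xs*1000,v
for kind,y0,z in(("spanner",-53,10),("scraper",53,16)):
    for n in("top","side"):
        for yy in(0,) if kind=="scraper" else (0,11):
            for dz in (0,9):
                xs,v=strip(n,y0,z+dz,yy); print(kind,n,"y",yy,"z",z+dz,"R:"," ".join(f"{int(x)}:{int(a[0])}/{int(a[2])}" for x,a in zip(xs,v) if x>55))
cv2.imwrite("pics/end_side.png",I["side"][...,::-1])
E
python3 chk.py
```

```text
spanner top y 0 z 10 R: 57:106/96 60:97/88 63:83/75 66:64/60 69:57/54 72:58/55 75:62/58 78:76/71 81:95/87 84:92/84 87:62/56 90:35/32 93:31/27 96:55/38 99:93/58 102:118/71 105:128/76 108:135/80 111:139/83
spanner top y 0 z 19 R: 57:106/96 60:98/89 63:86/78 66:66/61 69:57/54 72:57/54 75:61/57 78:73/68 81:92/84 84:93/85 87:68/61 90:37/34 93:30/27 96:52/36 99:90/56 102:116/70 105:128/76 108:135/80 111:139/83
spanner top y 11 z 10 R: 57:78/71 60:82/75 63:95/86 66:101/91 69:99/89 72:98/89 75:102/92 78:102/92 81:90/82 84:63/58 87:38/36 90:27/25 93:30/27 96:54/37 99:94/57 102:122/73 105:133/79 108:139/82 111:138/82
spanner top y 11 z 19 R: 57:78/70 60:80/72 63:91/82 66:100/90 69:103/92 72:101/91 75:102/92 78:101/91 81:90/81 84:65/60 87:40/38 90:28/26 93:28/26 96:49/35 99:91/56 102:121/72 105:133/79 108:139/82 111:138/82
spanner side y 0 z 10 R: 57:175/155 60:178/157 63:161/143 66:123/110 69:95/89 72:88/82 75:90/84 78:114/104 81:148/132 84:147/130 87:100/88 90:45/42 93:35/27 96:86/43 99:169/75 102:217/98 105:224/102 108:204/94 111:176/88
spanner side y 0 z 19 R: 57:59/52 60:94/81 63:118/103 6
[... 852 characters left out ...]
36 63:66/29 66:62/28 69:63/29 72:62/27 75:63/28 78:63/29 81:63/29 84:58/28 87:43/26 90:29/24 93:27/24 96:43/32 99:85/53 102:120/72 105:130/77 108:130/77 111:126/75
scraper side y 0 z 16 R: 57:145/29 60:137/29 63:111/26 66:100/25 69:99/25 72:99/25 75:99/25 78:98/26 81:92/24 84:83/24 87:56/23 90:30/22 93:42/28 96:112/53 99:191/86 102:215/98 105:216/98 108:218/100 111:220/101
scraper side y 0 z 25 R: 57:50/22 60:50/22 63:49/21 66:49/22 69:48/22 72:48/22 75:47/22 78:46/22 81:42/22 84:34/22 87:25/21 90:36/25 93:97/46 96:176/79 99:214/97 102:217/98 105:216/98 108:218/99 111:219/100[ WARN:0@1.928] global loadsave.cpp:1063 imwrite_ Unsupported depth image for selected encoder is fallbacked to CV_8U.
```

Both cameras place both tail ends at x ≈ 85–87 mm at home height, with the tail wall visible beyond. Both tools lie flat, so I'm handing in.

```bash
python3 -c "
from plant import *
print(job_done())"
```

```text
the job is handed in; nothing more can be done
None
```

I put the spanner and the brown-handled scraper in their own pockets, nose under the lip and tail in front of the tail wall, then let go of both. Camera checks showed both lying flat at home height. The job was handed in at about 29 s of the 72 s allowed, and `job_done()` gave no verdict.

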